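Pack the sample jar and close the case

TASK

Take the red-capped jar out of the sloping stand and set it gently upright in the free space of the teal sample case, beside the blue-capped jar, which must stay standing in the case. Then shut the case's lid fully, leaving the white-capped jar and everything else on the bench where it is.

Things in the scene. Friction and masses are not known exactly. Their poses are not given: they have to be found in the camera images.
- jar: The jar to pack: amber glass cylinder with a red cap, 56 mm in diameter all the way up, 115 mm tall, about 0.22 kg. Origin at the centre of its foot, z along its axis towards the cap. At the start it sits in one of the stand's two cradles, its axis leaning 25 degrees (0.44 rad) from vertical.
- jar_white: A like jar with a white cap, in the other cradle; it stays there. Origin and axes as for the jar.
- jar_blue: A like jar with a blue cap, already standing in the case near its +y end (about 85 mm from the case's middle). Origin and axes as for the jar.
- stand: Fixed white jar stand, foot 110 x 250 mm, two sloping cradles. Origin on the bench, 25 mm before (-x) its foot's middle. Jars' feet sit at (35, +80, 36) and (35, -80, 36) mm in its frame, caps leaning towards its -x. Along the jar's axis, a rest under it (-x side) is 63 mm high and cheeks at its +y and -y sides are 35 mm high, 70 mm apart outside. Draw the jar out along its axis.
- case: Fixed teal open-topped sample case, outside 160 (x) x 260 (y) x 135 (z) mm, walls and floor 6 mm thick. Origin at the centre of its underside. The free space is its -y half: from y = -124 mm to about +48 mm inside.
- lid (a joint): The case's hinged lid: 0 rad is shut, 1.57 stands upright, it starts open at 1.57 to 1.70 (upright or leaning back a little) and stays where it is left; stiff, about 2 N at the tab.
- lid_hinge (a point): Point on the hinge line, middle of the case's far (+x) rim: (80, 0, 135.5) mm in the case's frame. The hinge runs along the case's y. The lid is a plate 160 x 260 mm, 8 mm thick, its underside through the hinge line; its axes agree with the case's when shut.
- lid_tab (a point): Middle of the outer edge of the lid's black tab, mid-thickness, 190 mm from the hinge. The tab is 70 mm wide, 8 mm thick and stands 30 mm out of the lid's free edge. With the lid open it is the highest point; shut, it points to the case's -x.
- carton: Red carton 130 x 45 x 35 mm lying between case and stand, nearer the robot; leave it. Origin at the centre of its underside.
- marker: Yellow marker pen 135 mm long, 18 mm thick, lying on the bench; leave it. Origin under its middle.
- flask: Conical glass flask 145 mm tall, foot 100 mm across, at the back left; leave it. Origin at the centre of its foot.
- wash_bottle: White wash bottle 70 mm across, 200 mm tall with spout, far left; leave it. Origin at the centre of its foot.
- vol_flask: Small stoppered glass flask 170 mm tall, 68 mm across, far right; leave it. Origin at the centre of its foot.
- beaker: Glass beaker 70 mm across, 85 mm tall, on the teal hotplate at the back right; leave it. Origin at the centre of its foot.

How it is judged (in metres and radians):
On the way:
1. the red-capped jar stands in the case, let go, with the lid still open (x of jar in the frame of case between -0.08 and 0.08 m and y of jar in the frame of case between -0.13 and 0.13 m and z of jar in the frame of case between 0 and 0.016 m and angle between jar's own z axis and vertical below 0.12 rad and contact force between the fingers and jar below 0.5 N and value of joint lid above 0.5 rad), for 0.2 s.
At the end, for the whole second after the job is handed in: The lid is shut to within 0.04 rad (about 8 mm at the tab) and still; the red-capped and the blue-capped jar both stand on the case's floor (foot inside the walls and at most 16 mm above the case's underside), upright within 0.12 rad, at rest (value of joint lid below 0.04 rad and x of jar in the frame of case between -0.08 and 0.08 m and y of jar in the frame of case between -0.13 and 0.13 m and z of jar in the frame of case between 0 and 0.016 m and angle between each of jar, jar_blue's own z axis and vertical below 0.12 rad and x of jar_blue in the frame of case between -0.08 and 0.08 m and y of jar_blue in the frame of case between -0.13 and 0.13 m and z of jar_blue in the frame of case between 0 and 0.016 m and linear speed of each of jar, jar_blue below 0.03 m/s and velocity of joint lid below 0.05 rad/s); the robot touches nothing.
It fails at once if the white-capped jar, carton, marker, a flask, the wash bottle or the beaker is moved by more than 30 mm (distance of any of jar_white, carton, marker, flask, wash_bottle, vol_flask, beaker from where it was at the start of the episode above 0.03 m).
It fails at once if the red-capped jar is dropped (falls freely at over 0.7 m/s, from more than about 25 mm) (linear speed of jar above 0.7 m/s and contact force between the fingers and jar below 0.1 N).
It fails at once if the blue-capped jar is tipped by more than 0.4 rad (angle between jar_blue's own z axis and vertical above 0.4 rad).
It also fails if it takes over 69 s, if anything falls off the work surface, if the arm or the gripper's body presses on something with over 40 N, if the wrist force passes 120 N, or if a joint passes its speed limit or range.

ROBOT

A 6-joint arm with a two-finger parallel gripper is mounted at the origin on the work surface. World frame = base frame: x ahead of the robot, y to its left, z up, the work surface at z = 0. Lengths are in m, angles in degrees, forces in N, time in s.
With the tool pointing down it reaches from about 0.325 to 0.75 m from the base axis. Payload 7.6 kg.
Tool frame: the origin (TCP) lies midway between the tips of the shut fingers; the grasp point (between the pads) lies 19 mm behind it; z points along the fingers, y is the line along which they close (so a half turn about z gives the same grasp; the last joint's range is limited). The gripper opens to 85 mm and grips with 20 to 120 N. Pads are 22 mm wide; open, the fingers measure 114 mm over their backs; the gripper's body (76 mm by 85 mm) begins 54 mm behind the grasp point. The pads swing forward as they close: fully open they stand 13 mm farther back than shut.
Start: joints at [60.258, 2.991, 80.254, -0, 96.75, -4.028], TCP at [0.228, 0.473, 0.231] pointing down, gripper open.
Joint ranges: [-166.34, 166.34], [-52.06, 124.39], [6.96, 135.62], [-60.46, 240.46], [14.63, 156.25], [-167.68, 167.68]. Speed limits (degrees/s): [147.25, 147.25, 172.46, 180, 180, 180].

INTERFACE

Orientations are given as a 3x3 rotation matrix whose columns are the frame's x, y, z axes.
In Python, from station import readout, eyes, r gives the robot as it stands.
- The arm moves only by the tool step_arm, never from a script. Its argument "moves" is a list of rows, each an object with "jaw": the closure, from 0 (fully open) to 1 (shut); "linear": the shift along the tool's x, y, z in m, a list of three; "delta_rot": the turn, a rotation vector about the tool's x, y, z in rad, a list of three. In form: [{"jaw": jaw, "linear": [tx, ty, tz], "delta_rot": [ax, ay, az]}, ...]. A call has 1 to 20 rows; each row shifts and turns the commanded pose from where the row before left it, along the tool's axes as they then stand; what a row does not reach is not made up. A row lasts 1/8 s, in which the tool goes at most 62.5 mm and 10.7 degrees, less where a joint would pass 70% of its speed; a pose out of reach is approached as far as the arm can. A call with a gripper value outside its range is refused whole. The fingers move at their own pace and stop on an object; "grip_force" is the grip in N (left out, the last holds). Time passes only in rows, so rows that do not move let the fingers close. It gives the time, the measured TCP pose, the force, the opening and the grip force at its end, in the units of the state.
- readout.get_state(): the state, without advancing time (a new reading comes with each control period).
- eyes.camera(name): name is "scene" or "side" or "wrist"; returns a dict with "pixels" (420x560x3 uint8, red, green, blue), "z_map" (420x560 float32, m along the optical axis (not along the pixel's ray), 0 where there is no reading), "fx", "fy", "cx", "cy" (pixels), "camera_from_world" (4x4, takes a point from world to camera coordinates). Camera axes: x right, y down, z forward; pixel columns grow to the right and rows downward; lengths in m; the calibration is good to about 2 mm. A picture is of the moment at which its call begins.
- r.hand_in(): hands the job in; it is judged then, once.
Trained networks look in a picture, given as the dict that the camera call returned (one of the last four; its "shot" number tells which), for a name from the list of things; names that differ only in an ending like _2 or _b are one class to them, and where a whole thing is asked for, a point or a joint stands for the part that bears it (a point fixed in the world has none). Each returns a list of dicts, best first, with "confidence" (0 to 1); they miss things now and then, are a little off and sometimes report something else, mostly with a low value. They report only what shows in the picture. A call takes as long as a camera call.
- eyes.spot_in(picture, target): "position" ([x, y, z] in m, in world coordinates, good to about 4 mm: the middle of the surface that is visible of it).
- eyes.pinpoint(picture, target): "position" ([x, y, z] in m, in world coordinates, good to about 4 mm: a listed point, or the origin of a listed thing).
The state is a dict: "t": time; "joints": joint angles; "joint_vel": joint speeds; "tau": joint torques, N m; "ee_pos": TCP position; "tcp_rot": TCP orientation; "ft_force": force on the tool from outside, world axes, zero at the start; "wrist_torque": the same for the moment, N m; "grip_width": finger opening in m; "finger_force": force on a finger pad.
Only numpy, scipy, OpenCV 4.12 (cv2) and the standard library are available. Lean on these libraries where they do the work, as an engineer would, in place of code of your own. Each camera call takes 0.05 s, during which the arm holds its last target. There are 200 camera calls.

## Working session

There is one attempt and no reset: what is moved stays moved. The work goes in short steps, Python scripts to look and compute and a tool call to move; the robot and the scene stay as the last step left them, time stands still between calls to the robot, and variables do not carry over. Pictures are saved under pics/ and viewed, at most 10 in all, crops included, and the job is handed in when it is done.

Besides the shell and the picture viewer there is one more tool, called as name([rows], argument=value, ...), one row to a line, values as JSON. step_arm: Moves the arm, as the interface text tells. Its arguments: {"type":"object","properties":{"moves":{"type":"array"},"grip_force":{"type":"number"}},"required":["moves"]}

```bash
mkdir -p pics; ls; cat > h.py <<'E'
import numpy as np, cv2
from station import readout, eyes, r
np.set_printoptions(precision=4,suppress=True)
def save(p,n): cv2.imwrite('pics/'+n+'.png',p['pixels'][:,:,::-1])
E
python3 - <<'E'
from h import *
for c in ("scene","side"):
    p=eyes.camera(c); save(p,c+'0'); print(c)
    for n in ["jar","jar_white","jar_blue","stand","case","lid_hinge","lid_tab","carton","marker"]:
        d=eyes.pinpoint(p,n)
        print(n,[(np.array(x["position"]).round(3).tolist(),round(x["confidence"],2)) for x in d[:2]])
s=readout.get_state(); print(s)
a=cv2.imread('pics/scene0.png');b=cv2.imread('pics/side0.png')
cv2.imwrite('pics/both.png',cv2.resize(np.vstack([a,b]),(400,600)) if 0 else cv2.resize(np.hstack([a,b]),(800,300)))
E
```

```text
pics
scene
jar [([0.578, -0.273, 0.037], 0.85)]
jar_white [([0.567, -0.116, 0.037], 0.89), ([0.602, 0.529, 0.0], 0.15)]
jar_blue [([0.538, -0.199, 0.003], 0.42)]
stand [([0.538, -0.198, -0.0], 0.62), ([0.604, 0.529, -0.0], 0.27)]
case [([0.547, 0.206, -0.003], 0.8)]
lid_hinge [([0.622, 0.19, 0.138], 0.95)]
lid_tab [([0.634, 0.191, 0.324], 0.69), ([0.581, -0.273, 0.039], 0.33)]
carton [([0.372, -0.006, 0.002], 0.44)]
marker [([0.695, 0.012, 0.0], 0.46)]
side
jar [([0.578, -0.273, 0.035], 0.74)]
jar_white [([0.569, -0.118, 0.032], 0.63)]
jar_blue []
stand [([0.542, -0.199, -0.002], 0.79)]
case [([0.546, 0.204, 0.002], 0.59)]
lid_hinge [([0.623, 0.188, 0.134], 0.91)]
lid_tab [([0.687, 0.006, 0.002], 0.4)]
carton [([0.371, -0.006, 0.001], 0.89)]
marker [([0.687, 0.009, 0.0], 0.6)]
{'t': 1.0, 'joints': array([60.2617,  2.9897, 80.255 ,  0.001 , 96.749 , -4.0277]), 'joint_vel': array([-0.0907,  0.0014,  0.0089, -0.0351, -0.057 ,  0.1044]), 'tau': array([  0.0007, -38.1534, -36.0313,  -0.0001,   0.0001,  -0.    ]), 'ee_pos': array([0.2277, 0.4731, 0.2313]), 'tcp_rot': array([[-0.901 ,  0.4338,  0.    ],
       [ 0.4338,  0.901 ,  0.0001],
       [ 0.    ,  0.0001, -1.    ]]), 'ft_force': array([ 0.9273, -0.5389, -1.3096]), 'wrist_torque': array([0.0281, 0.005 , 0.034 ]), 'finger_force': 0.0, 'grip_width': 0.08551396717876247}
```

View pics/both.png

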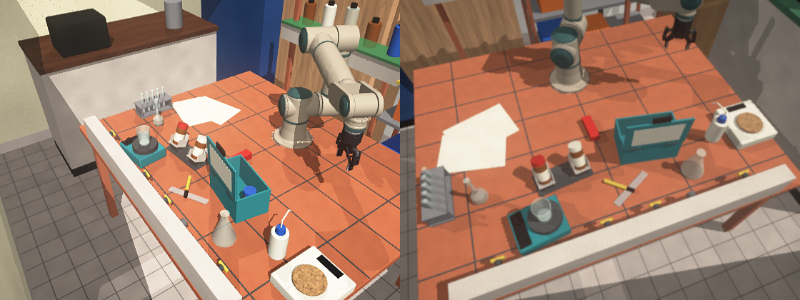

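The scene picture shows the red-capped jar (about 180,135 in the composite) beside the white one, and the case with its lid upright at (230,180). The side view agrees, with the jars at (540,165) and (577,150). The networks' positions match the listed geometry: stand yaw is about +4° and case yaw about -12°. I'll refine the case yaw while planning the first move.

```bash
cat >> h.py <<'E'
from scipy.spatial.transform import Rotation as Ro
def frame(z,y):
    z=np.array(z,float);z/=np.linalg.norm(z);y=np.array(y,float);y-=z*(y@z);y/=np.linalg.norm(y)
    return np.c_[np.cross(y,z),y,z]
def plan(R,p,*targets):
    """print for each target (R,p): turn first, then shift in the turned axes"""
    for T,q in targets:
        T=R if T is None else T
        w=Ro.from_matrix(R.T@T).as_rotvec(); l=T.T@(np.array(q)-p)
        print('rot',w,'deg %.1f'%np.degrees(np.linalg.norm(w)),'lin',l,'len %.3f'%np.linalg.norm(l)); R,p=T,np.array(q)
def cur():
    s=readout.get_state(); return s['tcp_rot'],s['ee_pos']
t=np.radians(3.8);ty=np.array([-np.sin(t),np.cos(t),0]);S=np.sin(np.radians(25));C=np.cos(np.radians(25))
ax=np.array([-S*np.cos(t),-S*np.sin(t),C]); foot=np.array([.579,-.2745,.036])
RJ=frame(-ax,ty)
E
python3 - <<'E'
from h import *
p=eyes.camera("scene"); Z=p['z_map']; v,u=np.nonzero(Z>0); z=Z[v,u]
X=np.c_[(u-p['cx'])/p['fx']*z,(v-p['cy'])/p['fy']*z,z,np.ones_like(z)]@np.linalg.inv(p['camera_from_world']).T
c=p['pixels'][v,u].astype(int)
m=(abs(X[:,0]-.55)<.14)&(abs(X[:,1]-.2)<.18)
rim=m&(abs(X[:,2]-.135)<.004)&(c[:,2]>c[:,0]+20)
print(rim.sum(),cv2.minAreaRect(X[rim,:2].astype(np.float32)))
lid=m&(X[:,2]>.16)&(X[:,2]<.33)
L=X[lid,:3]; ctr=L.mean(0); n=np.linalg.svd(L-ctr,full_matrices=False)[2][2]; print('lid',lid.sum(),ctr,n,'yaw',np.degrees(np.arctan2(n[1],n[0])))
R,q=cur(); plan(R,q,(None,[.228,.473,.35]),(RJ,[.36,.1,.37]),(RJ,foot+ax*.25))
E
```

```text
307 ((0.5462396144866943, 0.2048574835062027), (0.2650686204433441, 0.16961359977722168), 80.03386688232422)
lid 1611 [0.636  0.2027 0.2419] [ 0.9855 -0.1673 -0.0287] yaw -9.632809439641399
rot [0. 0. 0.] deg 0.0 lin [-0.0002  0.0001 -0.1187] len 0.119
rot [-0.1122 -0.4266 -0.5069] deg 38.5 lin [-0.1054 -0.3809  0.0271] len 0.396
rot [0. 0. 0.] deg 0.0 lin [-0.0344 -0.3882  0.1346] len 0.412
```

step_arm([
  {"jaw": 0, "linear": [0, 0, -0.03], "delta_rot": [0, 0, 0]},
  {"jaw": 0, "linear": [0, 0, -0.045], "delta_rot": [0, 0, 0]},
  {"jaw": 0, "linear": [0, 0, -0.045], "delta_rot": [0, 0, 0]},
  {"jaw": 0, "linear": [0, 0, 0], "delta_rot": [-0.0187, -0.0711, -0.0845]},
  {"jaw": 0, "linear": [0, 0, 0], "delta_rot": [-0.0187, -0.0711, -0.0845]},
  {"jaw": 0, "linear": [0, 0, 0], "delta_rot": [-0.0187, -0.0711, -0.0845]},
  {"jaw": 0, "linear": [0, 0, 0], "delta_rot": [-0.0187, -0.0711, -0.0845]},
  {"jaw": 0, "linear": [0, 0, 0], "delta_rot": [-0.0187, -0.0711, -0.0845]},
  {"jaw": 0, "linear": [0, 0, 0], "delta_rot": [-0.0187, -0.0711, -0.0845]},
  {"jaw": 0, "linear": [-0.0105, -0.038, 0.0027], "delta_rot": [0, 0, 0]},
  {"jaw": 0, "linear": [-0.0105, -0.038, 0.0027], "delta_rot": [0, 0, 0]},
  {"jaw": 0, "linear": [-0.0105, -0.038, 0.0027], "delta_rot": [0, 0, 0]},
  {"jaw": 0, "linear": [-0.0105, -0.038, 0.0027], "delta_rot": [0, 0, 0]},
  {"jaw": 0, "linear": [-0.0105, -0.038, 0.0027], "delta_rot": [0, 0, 0]},
  {"jaw": 0, "linear": [-0.0105, -0.038, 0.0027], "delta_rot": [0, 0, 0]},
  {"jaw": 0, "linear": [-0.0105, -0.038, 0.0027], "delta_rot": [0, 0, 0]},
  {"jaw": 0, "linear": [-0.0105, -0.038, 0.0027], "delta_rot": [0, 0, 0]},
  {"jaw": 0, "linear": [-0.0105, -0.038, 0.0027], "delta_rot": [0, 0, 0]},
  {"jaw": 0, "linear": [-0.0105, -0.038, 0.0027], "delta_rot": [0, 0, 0]},
])

```text
t: 3.42
ee_pos: [0.3594, 0.0998, 0.3716]
tcp_rot: [[-0.904, -0.067, 0.423], [-0.06, 0.998, 0.028], [-0.424, 0.0, -0.906]]
ft_force: [-0.1, -0.2, 0.6]
grip_width: 0.0853
finger_force: 0.0
```

step_arm([
  {"jaw": 0, "linear": [-0.0034, -0.0388, 0.0135], "delta_rot": [0, 0, 0]},
  {"jaw": 0, "linear": [-0.0034, -0.0388, 0.0135], "delta_rot": [0, 0, 0]},
  {"jaw": 0, "linear": [-0.0034, -0.0388, 0.0135], "delta_rot": [0, 0, 0]},
  {"jaw": 0, "linear": [-0.0034, -0.0388, 0.0135], "delta_rot": [0, 0, 0]},
  {"jaw": 0, "linear": [-0.0034, -0.0388, 0.0135], "delta_rot": [0, 0, 0]},
  {"jaw": 0, "linear": [-0.0034, -0.0388, 0.0135], "delta_rot": [0, 0, 0]},
  {"jaw": 0, "linear": [-0.0034, -0.0388, 0.0135], "delta_rot": [0, 0, 0]},
  {"jaw": 0, "linear": [-0.0034, -0.0388, 0.0135], "delta_rot": [0, 0, 0]},
  {"jaw": 0, "linear": [-0.0034, -0.0388, 0.0135], "delta_rot": [0, 0, 0]},
  {"jaw": 0, "linear": [-0.0034, -0.0388, 0.0135], "delta_rot": [0, 0, 0]},
  {"jaw": 0, "linear": [0, 0, 0], "delta_rot": [0, 0, 0]},
  {"jaw": 0, "linear": [0, 0, 0], "delta_rot": [0, 0, 0]},
])

```text
t: 4.92
ee_pos: [0.4727, -0.2801, 0.2636]
tcp_rot: [[-0.904, -0.066, 0.422], [-0.06, 0.998, 0.028], [-0.423, 0.0, -0.906]]
ft_force: [-0.7, -0.1, 0.2]
grip_width: 0.0852
finger_force: 0.0
```

```bash
python3 - <<'E'
from h import *
p=eyes.camera("wrist"); save(p,'w1')
for n in ["jar","jar_white","stand"]:
    print(n,[(x["position"],x["confidence"]) for x in eyes.pinpoint(p,n)[:2]])
Z=p['z_map']; v,u=np.nonzero(Z>0); z=Z[v,u]
X=(np.c_[(u-p['cx'])/p['fx']*z,(v-p['cy'])/p['fy']*z,z,np.ones_like(z)]@np.linalg.inv(p['camera_from_world']).T)[:,:3]
c=p['pixels'][v,u].astype(int); m=(c[:,0]>110)&(c[:,1]<70)&(c[:,2]<70)
d=X-foot; s=d@ax
m&=(abs(s-115*1e-3)<.006)&(np.linalg.norm(d-np.outer(s,ax),axis=1)<.05)
Q=X[m]; print(m.sum(),np.median(s[m]),cv2.minEnclosingCircle(((Q-foot)@RJ[:,:2]).astype(np.float32)))
R,q=cur(); print('tcp in jar axes',(q-foot)@RJ)
E
```

```text
jar [([0.583, -0.2767, 0.0345], 0.75)]
jar_white [([0.5626, -0.1164, 0.0336], 0.92)]
stand [([0.5369, -0.1989, 0.0036], 0.74)]
2313 0.11351133128149023 ((0.001619286835193634, -0.0013372618705034256), 0.027479449287056923)
tcp in jar axes [-0.0002  0.0019 -0.2518]
```

View pics/w1.png

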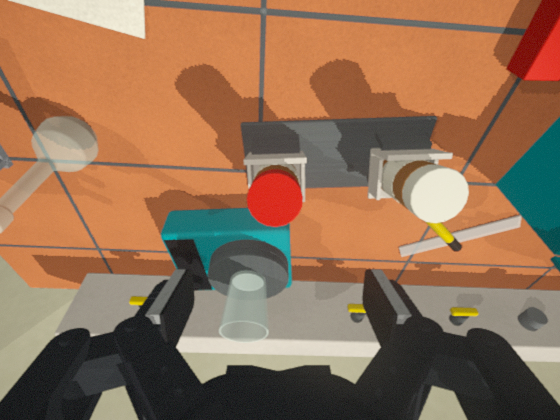

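The red cap is at (275,197), centred between the fingers to within 3 mm, and its radius fits 28 mm. The approach down the axis is clear.

step_arm([
  {"jaw": 0, "linear": [0.0018, -0.003, 0.02], "delta_rot": [0, 0, 0]},
  {"jaw": 0, "linear": [0, 0, 0.03], "delta_rot": [0, 0, 0]},
  {"jaw": 0, "linear": [0, 0, 0.03], "delta_rot": [0, 0, 0]},
  {"jaw": 0, "linear": [0, 0, 0.025], "delta_rot": [0, 0, 0]},
  {"jaw": 0, "linear": [0, 0, 0.02], "delta_rot": [0, 0, 0]},
  {"jaw": 0, "linear": [0, 0, 0.02], "delta_rot": [0, 0, 0]},
  {"jaw": 0, "linear": [0, 0, 0.02], "delta_rot": [0, 0, 0]},
  {"jaw": 0, "linear": [0, 0, 0.015], "delta_rot": [0, 0, 0]},
  {"jaw": 0, "linear": [0, 0, 0.007], "delta_rot": [0, 0, 0]},
  {"jaw": 0, "linear": [0, 0, 0], "delta_rot": [0, 0, 0]},
  {"jaw": 0, "linear": [0, 0, 0], "delta_rot": [0, 0, 0]},
])

```text
t: 6.5
ee_pos: [0.5504, -0.2786, 0.0939]
tcp_rot: [[-0.904, -0.066, 0.423], [-0.06, 0.998, 0.027], [-0.423, -0.001, -0.906]]
ft_force: [0.1, -0.1, -0.1]
grip_width: 0.0853
finger_force: 0.0
```

step_arm([
  {"jaw": 0.3, "linear": [0, 0, 0], "delta_rot": [0, 0, 0]},
  {"jaw": 0.5, "linear": [0, 0, 0], "delta_rot": [0, 0, 0]},
  {"jaw": 0.6, "linear": [0, 0, 0], "delta_rot": [0, 0, 0]},
  {"jaw": 0.6, "linear": [0, 0, 0], "delta_rot": [0, 0, 0]},
  {"jaw": 0.6, "linear": [0, 0, 0], "delta_rot": [0, 0, 0]},
  {"jaw": 0.6, "linear": [0, 0, 0], "delta_rot": [0, 0, 0]},
], grip_force=40)

```text
t: 7.25
ee_pos: [0.5504, -0.2784, 0.0939]
tcp_rot: [[-0.904, -0.066, 0.423], [-0.06, 0.998, 0.028], [-0.423, -0.001, -0.906]]
ft_force: [-3.1, 1.3, 6.1]
grip_width: 0.0553
finger_force: 42.0
```

step_arm([
  {"jaw": 0.6, "linear": [0, 0, -0.005], "delta_rot": [0, 0, 0]},
  {"jaw": 0.6, "linear": [0, 0, -0.01], "delta_rot": [0, 0, 0]},
  {"jaw": 0.6, "linear": [0, 0, -0.015], "delta_rot": [0, 0, 0]},
  {"jaw": 0.6, "linear": [0, 0, -0.02], "delta_rot": [0, 0, 0]},
  {"jaw": 0.6, "linear": [0, 0, -0.02], "delta_rot": [0, 0, 0]},
  {"jaw": 0.6, "linear": [0, 0, -0.02], "delta_rot": [0, 0, 0]},
  {"jaw": 0.6, "linear": [0, 0, -0.02], "delta_rot": [0, 0, 0]},
  {"jaw": 0.6, "linear": [0, 0, -0.02], "delta_rot": [0, 0, 0]},
  {"jaw": 0.6, "linear": [0, 0, -0.02], "delta_rot": [0, 0, 0]},
  {"jaw": 0.6, "linear": [0, 0, -0.02], "delta_rot": [0, 0, 0]},
  {"jaw": 0.6, "linear": [0, 0, -0.02], "delta_rot": [0, 0, 0]},
  {"jaw": 0.6, "linear": [0, 0, -0.02], "delta_rot": [0, 0, 0]},
  {"jaw": 0.6, "linear": [0, 0, -0.01], "delta_rot": [0, 0, 0]},
  {"jaw": 0.6, "linear": [0, 0, 0], "delta_rot": [0, 0, 0]},
])

```text
t: 9.0
ee_pos: [0.4571, -0.2846, 0.293]
tcp_rot: [[-0.904, -0.066, 0.422], [-0.06, 0.998, 0.027], [-0.423, -0.001, -0.906]]
ft_force: [-0.2, 0.5, -2.9]
grip_width: 0.0553
finger_force: 43.2
```

```bash
python3 - <<'E'
from h import *
print(readout.get_state()['grip_width'],readout.get_state()['ft_force'])
a=np.radians(-10); cx=np.array([np.cos(a),np.sin(a),0]); cy=np.array([-np.sin(a),np.cos(a),0]); c0=np.array([.5462,.205,0])
RC=frame([0,0,-1],cy); tgt=c0-.040*cy-.002*cx
R,q=cur(); print(q,tgt)
plan(R,q,(None,[.41,-.27,.33]),(RC,[.43,-.05,.36]),(None,tgt+[0,0,.36]),(None,tgt+[0,0,.2]))
E
```

```text
0.05525187740750353 [-0.1639  0.4965 -2.8705]
[ 0.4571 -0.2846  0.293 ] [0.5373 0.166  0.    ]
rot [0. 0. 0.] deg 0.0 lin [ 0.0261  0.0176 -0.053 ] len 0.062
rot [0.0515 0.4346 0.2368] deg 28.5 lin [ 0.0185  0.2201 -0.03  ] len 0.223
rot [0. 0. 0.] deg 0.0 lin [-0.0682  0.2313  0.    ] len 0.241
rot [0. 0. 0.] deg 0.0 lin [0.   0.   0.16] len 0.160
```

step_arm([
  {"jaw": 0.6, "linear": [0.013, 0.009, -0.0265], "delta_rot": [0, 0, 0]},
  {"jaw": 0.6, "linear": [0.013, 0.009, -0.0265], "delta_rot": [0, 0, 0]},
  {"jaw": 0.6, "linear": [0, 0, 0], "delta_rot": [0.0064, 0.0543, 0.0296]},
  {"jaw": 0.6, "linear": [0, 0, 0], "delta_rot": [0.0064, 0.0543, 0.0296]},
  {"jaw": 0.6, "linear": [0, 0, 0], "delta_rot": [0.0064, 0.0543, 0.0296]},
  {"jaw": 0.6, "linear": [0, 0, 0], "delta_rot": [0.0064, 0.0543, 0.0296]},
  {"jaw": 0.6, "linear": [0, 0, 0], "delta_rot": [0.0064, 0.0543, 0.0296]},
  {"jaw": 0.6, "linear": [0, 0, 0], "delta_rot": [0.0064, 0.0543, 0.0296]},
  {"jaw": 0.6, "linear": [0, 0, 0], "delta_rot": [0.0064, 0.0543, 0.0296]},
  {"jaw": 0.6, "linear": [0, 0, 0], "delta_rot": [0.0064, 0.0543, 0.0296]},
  {"jaw": 0.6, "linear": [0.002, 0.0275, -0.0038], "delta_rot": [0, 0, 0]},
  {"jaw": 0.6, "linear": [0.002, 0.0275, -0.0038], "delta_rot": [0, 0, 0]},
  {"jaw": 0.6, "linear": [0.002, 0.0275, -0.0038], "delta_rot": [0, 0, 0]},
  {"jaw": 0.6, "linear": [0.002, 0.0275, -0.0038], "delta_rot": [0, 0, 0]},
  {"jaw": 0.6, "linear": [0.002, 0.0275, -0.0038], "delta_rot": [0, 0, 0]},
  {"jaw": 0.6, "linear": [0.002, 0.0275, -0.0038], "delta_rot": [0, 0, 0]},
  {"jaw": 0.6, "linear": [0.002, 0.0275, -0.0038], "delta_rot": [0, 0, 0]},
  {"jaw": 0.6, "linear": [0.002, 0.0275, -0.0038], "delta_rot": [0, 0, 0]},
])

```text
t: 11.25
ee_pos: [0.4327, -0.049, 0.3593]
tcp_rot: [[-0.985, 0.173, -0.002], [0.173, 0.985, 0.002], [0.002, 0.001, -1.0]]
ft_force: [1.0, 0.0, -1.9]
grip_width: 0.0553
finger_force: 43.2
```

step_arm([
  {"jaw": 0.6, "linear": [-0.0068, 0.0231, 0], "delta_rot": [0, 0, 0]},
  {"jaw": 0.6, "linear": [-0.0068, 0.0231, 0], "delta_rot": [0, 0, 0]},
  {"jaw": 0.6, "linear": [-0.0068, 0.0231, 0], "delta_rot": [0, 0, 0]},
  {"jaw": 0.6, "linear": [-0.0068, 0.0231, 0], "delta_rot": [0, 0, 0]},
  {"jaw": 0.6, "linear": [-0.0068, 0.0231, 0], "delta_rot": [0, 0, 0]},
  {"jaw": 0.6, "linear": [-0.0068, 0.0231, 0], "delta_rot": [0, 0, 0]},
  {"jaw": 0.6, "linear": [-0.0068, 0.0231, 0], "delta_rot": [0, 0, 0]},
  {"jaw": 0.6, "linear": [-0.0068, 0.0231, 0], "delta_rot": [0, 0, 0]},
  {"jaw": 0.6, "linear": [-0.0068, 0.0231, 0], "delta_rot": [0, 0, 0]},
  {"jaw": 0.6, "linear": [-0.0068, 0.0231, 0], "delta_rot": [0, 0, 0]},
  {"jaw": 0.6, "linear": [0, 0, 0], "delta_rot": [0, 0, 0]},
  {"jaw": 0.6, "linear": [0, 0, 0], "delta_rot": [0, 0, 0]},
])

```text
t: 12.75
ee_pos: [0.5395, 0.1654, 0.3597]
tcp_rot: [[-0.985, 0.173, -0.001], [0.173, 0.985, 0.001], [0.001, 0.0, -1.0]]
ft_force: [-0.5, -1.0, -2.0]
grip_width: 0.0551
finger_force: 43.2
```

```bash
python3 - <<'E'
from h import *
a=np.radians(-10); cx=np.array([np.cos(a),np.sin(a),0]); cy=np.array([-np.sin(a),np.cos(a),0]); c0=np.array([.5462,.205,0])
q=cur()[1]; print('tcp in case',(q-c0)@cx,(q-c0)@cy,q[2])
for c in ("wrist","side"):
    p=eyes.camera(c); save(p,c+'2')
    for n in ["jar","jar_blue","case","lid_hinge","lid_tab"]:
        print(c,n,[(x["position"].round(3) if hasattr(x["position"],'round') else x["position"],round(x["confidence"],2)) for x in eyes.pinpoint(p,n)[:1]])
A=[cv2.imread(f'pics/{n}2.png') for n in ('wrist','side')]; cv2.imwrite('pics/b2.png',cv2.resize(np.hstack(A),(800,300)))
E
```

```text
tcp in case 0.0002853449426334382 -0.040211158031024104 0.3597287659367662
wrist jar [([0.5458, 0.1661, 0.295], 0.92)]
wrist jar_blue [([0.5504, 0.2874, 0.0014], 0.58)]
wrist case [([0.5432, 0.2026, 0.0005], 0.85)]
wrist lid_hinge []
wrist lid_tab []
side jar [([0.5459, 0.1668, 0.2956], 0.84)]
side jar_blue [([0.5428, 0.2046, 0.0019], 0.74)]
side case [([0.546, 0.2045, 0.0011], 0.97)]
side lid_hinge [([0.623, 0.1894, 0.1354], 0.74)]
side lid_tab [([0.636, 0.1889, 0.3246], 0.58)]
```

View pics/b2.png

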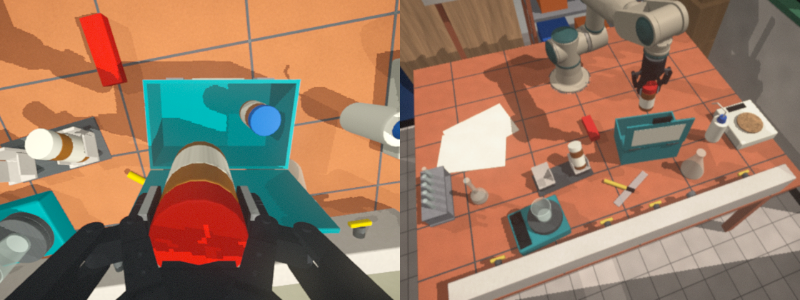

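The jar hangs over the free half of the case: in the wrist view the foot is left of the blue cap (265,118) and inside the walls. Its foot is 65 mm below the TCP, so I can lower it.

step_arm([
  {"jaw": 0.6, "linear": [0, 0, 0.015], "delta_rot": [0, 0, 0]},
  {"jaw": 0.6, "linear": [0, 0, 0.03], "delta_rot": [0, 0, 0]},
  {"jaw": 0.6, "linear": [0, 0, 0.03], "delta_rot": [0, 0, 0]},
  {"jaw": 0.6, "linear": [0, 0, 0.03], "delta_rot": [0, 0, 0]},
  {"jaw": 0.6, "linear": [0, 0, 0.025], "delta_rot": [0, 0, 0]},
  {"jaw": 0.6, "linear": [0, 0, 0.02], "delta_rot": [0, 0, 0]},
  {"jaw": 0.6, "linear": [0, 0, 0.02], "delta_rot": [0, 0, 0]},
  {"jaw": 0.6, "linear": [0, 0, 0.02], "delta_rot": [0, 0, 0]},
  {"jaw": 0.6, "linear": [0, 0, 0.02], "delta_rot": [0, 0, 0]},
  {"jaw": 0.6, "linear": [0, 0, 0.02], "delta_rot": [0, 0, 0]},
  {"jaw": 0.6, "linear": [0, 0, 0.02], "delta_rot": [0, 0, 0]},
  {"jaw": 0.6, "linear": [0, 0, 0.015], "delta_rot": [0, 0, 0]},
  {"jaw": 0.6, "linear": [0, 0, 0.01], "delta_rot": [0, 0, 0]},
  {"jaw": 0.6, "linear": [0, 0, 0.004], "delta_rot": [0, 0, 0]},
  {"jaw": 0.6, "linear": [0, 0, 0], "delta_rot": [0, 0, 0]},
  {"jaw": 0.6, "linear": [0, 0, 0], "delta_rot": [0, 0, 0]},
])

```text
t: 15.35
ee_pos: [0.54, 0.1661, 0.0822]
tcp_rot: [[-0.985, 0.173, 0.001], [0.173, 0.985, 0.001], [-0.001, 0.002, -1.0]]
ft_force: [-0.1, -0.8, -2.2]
grip_width: 0.0551
finger_force: 43.2
```

step_arm([
  {"jaw": 0.6, "linear": [0, 0, 0.002], "delta_rot": [0, 0, 0]},
  {"jaw": 0.6, "linear": [0, 0, 0.002], "delta_rot": [0, 0, 0]},
  {"jaw": 0.6, "linear": [0, 0, 0.001], "delta_rot": [0, 0, 0]},
  {"jaw": 0.6, "linear": [0, 0, 0], "delta_rot": [0, 0, 0]},
])

```text
t: 15.85
ee_pos: [0.5395, 0.166, 0.0763]
tcp_rot: [[-0.985, 0.173, -0.0], [0.173, 0.985, 0.001], [0.001, 0.001, -1.0]]
ft_force: [-0.6, 0.3, -1.5]
grip_width: 0.0553
finger_force: 43.2
```

step_arm([
  {"jaw": 0.6, "linear": [0, 0, 0.002], "delta_rot": [0, 0, 0]},
  {"jaw": 0.6, "linear": [0, 0, 0.001], "delta_rot": [0, 0, 0]},
  {"jaw": 0.6, "linear": [0, 0, 0], "delta_rot": [0, 0, 0]},
])

```text
t: 16.23
ee_pos: [0.5395, 0.166, 0.0733]
tcp_rot: [[-0.985, 0.173, -0.0], [0.173, 0.985, 0.001], [0.001, 0.001, -1.0]]
ft_force: [0.7, -0.9, -2.9]
grip_width: 0.0554
finger_force: 43.2
```

step_arm([
  {"jaw": 0.6, "linear": [0, 0, 0.0015], "delta_rot": [0, 0, 0]},
  {"jaw": 0.6, "linear": [0, 0, 0], "delta_rot": [0, 0, 0]},
])

```text
t: 16.48
ee_pos: [0.5397, 0.166, 0.072]
tcp_rot: [[-0.985, 0.173, 0.0], [0.173, 0.985, 0.001], [-0.0, 0.001, -1.0]]
ft_force: [0.2, -0.1, -1.3]
grip_width: 0.0555
finger_force: 43.4
```

step_arm([
  {"jaw": 0.6, "linear": [0, 0, 0.001], "delta_rot": [0, 0, 0]},
  {"jaw": 0.6, "linear": [0, 0, 0.0005], "delta_rot": [0, 0, 0]},
])

```text
t: 16.73
ee_pos: [0.5403, 0.166, 0.0719]
tcp_rot: [[-0.985, 0.173, 0.002], [0.173, 0.985, 0.001], [-0.002, 0.002, -1.0]]
ft_force: [-1.5, -1.3, 8.4]
grip_width: 0.0553
finger_force: 43.6
```

step_arm([
  {"jaw": 0.6, "linear": [0, 0, 0.001], "delta_rot": [0, 0, 0]},
  {"jaw": 0.6, "linear": [0, 0, 0], "delta_rot": [0, 0, 0]},
])

```text
t: 16.98
ee_pos: [0.5405, 0.166, 0.0718]
tcp_rot: [[-0.985, 0.173, 0.003], [0.173, 0.985, 0.001], [-0.002, 0.002, -1.0]]
ft_force: [-3.8, -0.9, 10.7]
grip_width: 0.0551
finger_force: 43.8
```

Contact at about 10 N. Next is a soft release, and then retreat straight up.

step_arm([
  {"jaw": 0.6, "linear": [0, 0, -0.001], "delta_rot": [0, 0, 0]},
  {"jaw": 0.32, "linear": [0, 0, 0], "delta_rot": [0, 0, 0]},
  {"jaw": 0.25, "linear": [0, 0, 0], "delta_rot": [0, 0, 0]},
  {"jaw": 0.15, "linear": [0, 0, 0], "delta_rot": [0, 0, 0]},
  {"jaw": 0.05, "linear": [0, 0, 0], "delta_rot": [0, 0, 0]},
  {"jaw": 0.05, "linear": [0, 0, 0], "delta_rot": [0, 0, 0]},
  {"jaw": 0.05, "linear": [0, 0, 0], "delta_rot": [0, 0, 0]},
  {"jaw": 0.05, "linear": [0, 0, -0.005], "delta_rot": [0, 0, 0]},
  {"jaw": 0.05, "linear": [0, 0, -0.01], "delta_rot": [0, 0, 0]},
  {"jaw": 0.05, "linear": [0, 0, -0.02], "delta_rot": [0, 0, 0]},
  {"jaw": 0.05, "linear": [0, 0, -0.025], "delta_rot": [0, 0, 0]},
  {"jaw": 0.05, "linear": [0, 0, -0.03], "delta_rot": [0, 0, 0]},
  {"jaw": 0.05, "linear": [0, 0, -0.03], "delta_rot": [0, 0, 0]},
  {"jaw": 0.05, "linear": [0, 0, -0.03], "delta_rot": [0, 0, 0]},
  {"jaw": 0.05, "linear": [0, 0, -0.03], "delta_rot": [0, 0, 0]},
  {"jaw": 0.05, "linear": [0, 0, -0.04], "delta_rot": [0, 0, 0]},
  {"jaw": 0.05, "linear": [0, 0, -0.05], "delta_rot": [0, 0, 0]},
  {"jaw": 0.05, "linear": [0, 0, -0.05], "delta_rot": [0, 0, 0]},
  {"jaw": 0.05, "linear": [0, 0, -0.02], "delta_rot": [0, 0, 0]},
])

```text
t: 19.35
ee_pos: [0.5394, 0.1655, 0.4153]
tcp_rot: [[-0.985, 0.173, 0.006], [0.173, 0.985, 0.003], [-0.006, 0.004, -1.0]]
ft_force: [-0.3, 0.5, -0.2]
grip_width: 0.0809
finger_force: 0.0
```

```bash
python3 - <<'E'
from h import *
for c in ("wrist","side","scene"):
    p=eyes.camera(c); save(p,c+'3')
    for n in ["jar","jar_blue","lid_hinge","lid_tab"]:
        print(c,n,[(np.round(x["position"],3),round(x["confidence"],2)) for x in eyes.pinpoint(p,n)[:1]])
A=[cv2.imread(f'pics/{n}3.png') for n in ('wrist','scene')]; cv2.imwrite('pics/b3.png',cv2.resize(np.hstack(A),(800,300)))
s=readout.get_state(); print(s['ee_pos'],s['joints'],s['t'])
# lid angle from tab/scene depth
Z=p['z_map']; v,u=np.nonzero(Z>0); z=Z[v,u]
X=(np.c_[(u-p['cx'])/p['fx']*z,(v-p['cy'])/p['fy']*z,z,np.ones_like(z)]@np.linalg.inv(p['camera_from_world']).T)[:,:3]
a=np.radians(-10);RC=np.array([[np.cos(a),np.sin(a),0],[-np.sin(a),np.cos(a),0],[0,0,1]])
L=(X-[.5462,.205,0])@RC.T
m=(abs(L[:,0]-.09)<.04)&(abs(L[:,1])<.14)&(L[:,2]>.145)
for zz in (.16,.2,.24,.28,.31,.33):
    k=m&(abs(L[:,2]-zz)<.008)
    if k.any(): print(zz,k.sum(),np.percentile(L[k],[5,50,95],axis=0)[:,:2].ravel())
E
```

```text
wrist jar [(array([0.544, 0.168, 0.005]), 0.92)]
wrist jar_blue [(array([0.548, 0.285, 0.001]), 0.86)]
wrist lid_hinge [(array([0.62 , 0.192, 0.139]), 0.68)]
wrist lid_tab [(array([0.635, 0.182, 0.322]), 0.76)]
side jar []
side jar_blue []
side lid_hinge [(array([0.624, 0.192, 0.138]), 0.8)]
side lid_tab [(array([0.632, 0.188, 0.32 ]), 0.69)]
scene jar [(array([ 0.566, -0.116,  0.036]), 0.56)]
scene jar_blue []
scene lid_hinge [(array([0.624, 0.19 , 0.136]), 0.82)]
scene lid_tab [(array([0.632, 0.187, 0.321]), 0.69)]
[0.5396 0.1656 0.4103] [ 13.2818  12.3014  49.6612   0.0724 118.0342 -66.7185] 20.1
0.16 134 [ 0.0834 -0.1149  0.0857  0.0134  0.0875  0.1262]
0.2 147 [ 0.0857 -0.1128  0.0876  0.0159  0.0895  0.1243]
0.24 156 [ 0.0867 -0.1115  0.0893  0.0195  0.091   0.1263]
0.28 178 [ 0.088  -0.1127  0.0908  0.0165  0.0924  0.1267]
0.31 53 [ 0.0887 -0.0274  0.0913  0.0091  0.0929  0.0333]
0.33 47 [ 0.0853 -0.0319  0.0901  0.0006  0.0935  0.0307]
```

View pics/b3.png

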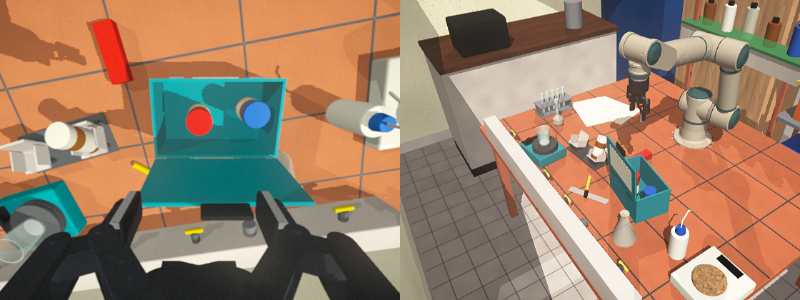

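Both jars stand in the case: red cap at (198,122), blue at (257,115). The lid is upright with its back face at local x of about 91 mm and the black tab at (227,212). Next I close the fingers and go behind the lid.

step_arm([
  {"jaw": 0.5, "linear": [-0.0125, 0.004, 0], "delta_rot": [0, 0, 0]},
  {"jaw": 1, "linear": [-0.0125, 0.004, 0], "delta_rot": [0, 0, 0]},
  {"jaw": 1, "linear": [-0.0125, 0.004, 0], "delta_rot": [0, 0, 0]},
  {"jaw": 1, "linear": [-0.0125, 0.004, 0], "delta_rot": [0, 0, 0]},
  {"jaw": 1, "linear": [-0.0125, 0.004, 0], "delta_rot": [0, 0, 0]},
  {"jaw": 1, "linear": [-0.0125, 0.004, 0], "delta_rot": [0, 0, 0]},
  {"jaw": 1, "linear": [-0.0125, 0.004, 0], "delta_rot": [0, 0, 0]},
  {"jaw": 1, "linear": [-0.0125, 0.004, 0], "delta_rot": [0, 0, 0]},
  {"jaw": 1, "linear": [-0.0125, 0.004, 0], "delta_rot": [0, 0, 0]},
  {"jaw": 1, "linear": [-0.0125, 0.004, 0], "delta_rot": [0, 0, 0]},
  {"jaw": 1, "linear": [0, 0, 0], "delta_rot": [0, 0, 0]},
  {"jaw": 1, "linear": [0, 0, 0], "delta_rot": [0, 0, 0]},
])

```text
t: 21.6
ee_pos: [0.6695, 0.1834, 0.4105]
tcp_rot: [[-0.985, 0.173, -0.0], [0.173, 0.985, 0.001], [0.0, 0.001, -1.0]]
ft_force: [-0.4, -1.0, -0.0]
grip_width: 0.0002
finger_force: 0.0
```

step_arm([
  {"jaw": 1, "linear": [0, 0, 0.02], "delta_rot": [0, 0, 0]},
  {"jaw": 1, "linear": [0, 0, 0.025], "delta_rot": [0, 0, 0]},
  {"jaw": 1, "linear": [0, 0, 0.025], "delta_rot": [0, 0, 0]},
  {"jaw": 1, "linear": [0, 0, 0.02], "delta_rot": [0, 0, 0]},
  {"jaw": 1, "linear": [0, 0, 0.015], "delta_rot": [0, 0, 0]},
  {"jaw": 1, "linear": [0, 0, 0.007], "delta_rot": [0, 0, 0]},
  {"jaw": 1, "linear": [0, 0, 0], "delta_rot": [0, 0, 0]},
])

```text
t: 22.48
ee_pos: [0.6693, 0.1835, 0.2988]
tcp_rot: [[-0.985, 0.173, -0.0], [0.173, 0.985, 0.001], [0.0, 0.001, -1.0]]
ft_force: [1.1, -0.6, -0.2]
grip_width: 0.0002
finger_force: 0.0
```

```bash
python3 - <<'E'
from h import *
a=np.radians(-10);cx=np.array([np.cos(a),np.sin(a),0]);q=cur()[1]
P=[np.array([(q-[.5462,.205,0])@cx,q[2]])];print(P)
for th in np.radians([88,80,72,64,56,48,40,32,24,18,12,7,3,0]):
    c=np.array([.08,.1355])+.170*np.array([-np.cos(th),np.sin(th)])+.008*np.array([np.sin(th),np.cos(th)])+[.011,0]; P.append(c)
P=np.array(P); print(np.c_[P[1:],-np.diff(P,axis=0)].round(4))
E
```

```text
[array([0.1249, 0.2988])]
[[ 0.0931  0.3057  0.0319 -0.0069]
 [ 0.0694  0.3043  0.0237  0.0014]
 [ 0.0461  0.2997  0.0233  0.0047]
 [ 0.0237  0.2918  0.0224  0.0078]
 [ 0.0026  0.2809  0.0211  0.0109]
 [-0.0168  0.2672  0.0194  0.0137]
 [-0.0341  0.2509  0.0173  0.0163]
 [-0.0489  0.2324  0.0148  0.0185]
 [-0.061   0.212   0.0121  0.0204]
 [-0.0682  0.1956  0.0072  0.0163]
 [-0.0736  0.1787  0.0054  0.017 ]
 [-0.0768  0.1642  0.0031  0.0145]
 [-0.0783  0.1524  0.0016  0.0118]
 [-0.079   0.1435  0.0007  0.0089]]
```

step_arm([
  {"jaw": 1, "linear": [0.01, 0, -0.002], "delta_rot": [0, 0, 0]},
  {"jaw": 1, "linear": [0.01, 0, -0.002], "delta_rot": [0, 0, 0]},
  {"jaw": 1, "linear": [0.012, 0, -0.003], "delta_rot": [0, 0, 0]},
  {"jaw": 1, "linear": [0.012, 0, 0], "delta_rot": [0, 0, 0]},
  {"jaw": 1, "linear": [0.012, 0, 0.0014], "delta_rot": [0, 0, 0]},
  {"jaw": 1, "linear": [0.0115, 0, 0.002], "delta_rot": [0, 0, 0]},
  {"jaw": 1, "linear": [0.0115, 0, 0.003], "delta_rot": [0, 0, 0]},
  {"jaw": 1, "linear": [0.011, 0, 0.004], "delta_rot": [0, 0, 0]},
  {"jaw": 1, "linear": [0.011, 0, 0.004], "delta_rot": [0, 0, 0]},
  {"jaw": 1, "linear": [0.0105, 0, 0.0055], "delta_rot": [0, 0, 0]},
  {"jaw": 1, "linear": [0.0105, 0, 0.0055], "delta_rot": [0, 0, 0]},
])

```text
t: 23.85
ee_pos: [0.5495, 0.2047, 0.2818]
tcp_rot: [[-0.985, 0.173, 0.003], [0.173, 0.985, 0.002], [-0.003, 0.002, -1.0]]
ft_force: [0.0, -0.7, 1.0]
grip_width: 0.0002
finger_force: 0.6
```

step_arm([
  {"jaw": 1, "linear": [0.0097, 0, 0.0068], "delta_rot": [0, 0, 0]},
  {"jaw": 1, "linear": [0.0097, 0, 0.0068], "delta_rot": [0, 0, 0]},
  {"jaw": 1, "linear": [0.0087, 0, 0.0081], "delta_rot": [0, 0, 0]},
  {"jaw": 1, "linear": [0.0087, 0, 0.0081], "delta_rot": [0, 0, 0]},
  {"jaw": 1, "linear": [0.0074, 0, 0.0093], "delta_rot": [0, 0, 0]},
  {"jaw": 1, "linear": [0.0074, 0, 0.0093], "delta_rot": [0, 0, 0]},
  {"jaw": 1, "linear": [0.006, 0, 0.0102], "delta_rot": [0, 0, 0]},
  {"jaw": 1, "linear": [0.006, 0, 0.0102], "delta_rot": [0, 0, 0]},
])

```text
t: 24.85
ee_pos: [0.4865, 0.2158, 0.2106]
tcp_rot: [[-0.985, 0.173, -0.0], [0.173, 0.985, 0.001], [0.0, 0.001, -1.0]]
ft_force: [1.2, -0.4, 0.5]
grip_width: -0.0002
finger_force: 0.4
```

```bash
python3 - <<'E'
from h import *
s=readout.get_state();print(s['ee_pos'],s['ft_force'],s['joints'])
p=eyes.camera("side"); q=eyes.camera("scene"); save(p,'s4')
for k in(p,q): print([(np.round(x["position"],3),round(x["confidence"],2)) for x in eyes.pinpoint(k,"lid_tab")[:2]])
cv2.imwrite('pics/b4.png',cv2.resize(np.hstack([p['pixels'],q['pixels']])[:,:,::-1],(800,300)))
E
```

```text
[0.4865 0.2158 0.2106] [ 1.2492 -0.4119  0.5106] [ 19.9115   4.5243  81.0097   0.0628  94.4493 -60.1192]
[(array([0.453, 0.217, 0.218]), 0.73)]
[(array([0.45 , 0.219, 0.217]), 0.82)]
```

View pics/b4.png

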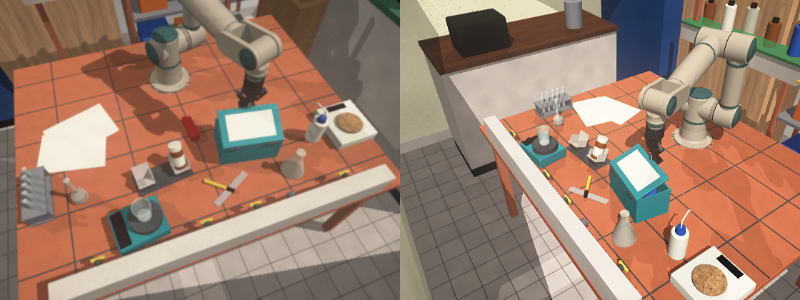

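The lid is at about 24° and following the finger. I'll keep going down.

step_arm([
  {"jaw": 1, "linear": [0.0036, 0, 0.008], "delta_rot": [0, 0, 0]},
  {"jaw": 1, "linear": [0.0036, 0, 0.008], "delta_rot": [0, 0, 0]},
  {"jaw": 1, "linear": [0.0027, 0, 0.0085], "delta_rot": [0, 0, 0]},
  {"jaw": 1, "linear": [0.0027, 0, 0.0085], "delta_rot": [0, 0, 0]},
  {"jaw": 1, "linear": [0.0015, 0, 0.0075], "delta_rot": [0, 0, 0]},
  {"jaw": 1, "linear": [0.0015, 0, 0.007], "delta_rot": [0, 0, 0]},
  {"jaw": 1, "linear": [0.0008, 0, 0.006], "delta_rot": [0, 0, 0]},
  {"jaw": 1, "linear": [0.0008, 0, 0.005], "delta_rot": [0, 0, 0]},
  {"jaw": 1, "linear": [0, 0, 0.004], "delta_rot": [0, 0, 0]},
  {"jaw": 1, "linear": [0, 0, 0.003], "delta_rot": [0, 0, 0]},
  {"jaw": 1, "linear": [0, 0, 0], "delta_rot": [0, 0, 0]},
])

```text
t: 26.42
ee_pos: [0.4699, 0.2187, 0.1455]
tcp_rot: [[-0.985, 0.173, -0.0], [0.173, 0.985, 0.001], [0.001, 0.001, -1.0]]
ft_force: [-0.1, -0.3, 0.4]
grip_width: -0.0
finger_force: 0.0
```

step_arm([
  {"jaw": 1, "linear": [0, 0, 0.001], "delta_rot": [0, 0, 0]},
  {"jaw": 1, "linear": [0, 0, 0.001], "delta_rot": [0, 0, 0]},
  {"jaw": 1, "linear": [0, 0, 0], "delta_rot": [0, 0, 0]},
])

```text
t: 26.8
ee_pos: [0.4699, 0.2188, 0.1437]
tcp_rot: [[-0.985, 0.173, -0.0], [0.173, 0.985, 0.001], [0.0, 0.001, -1.0]]
ft_force: [-0.0, -0.5, 0.6]
grip_width: -0.0001
finger_force: 0.0
```

step_arm([
  {"jaw": 1, "linear": [0, 0, 0.001], "delta_rot": [0, 0, 0]},
  {"jaw": 1, "linear": [0, 0, 0.001], "delta_rot": [0, 0, 0]},
  {"jaw": 1, "linear": [0, 0, 0], "delta_rot": [0, 0, 0]},
])

```text
t: 27.18
ee_pos: [0.47, 0.2188, 0.1434]
tcp_rot: [[-0.985, 0.173, 0.001], [0.173, 0.985, 0.001], [-0.001, 0.002, -1.0]]
ft_force: [-4.9, -1.8, 10.5]
grip_width: -0.0
finger_force: 4.8
```

```bash
python3 - <<'E'
from h import *
s=readout.get_state();print(s['ee_pos'],s['ft_force'])
for c in("side","scene"):
    p=eyes.camera(c)
    print([(np.round(x["position"],3),round(x["confidence"],2)) for x in eyes.pinpoint(p,"lid_tab")[:2]])
    Z=p['z_map']; v,u=np.nonzero(Z>0); z=Z[v,u]
    X=(np.c_[(u-p['cx'])/p['fx']*z,(v-p['cy'])/p['fy']*z,z,np.ones_like(z)]@np.linalg.inv(p['camera_from_world']).T)[:,:3]
    a=np.radians(-10);RC=np.array([[np.cos(a),np.sin(a),0],[-np.sin(a),np.cos(a),0],[0,0,1]])
    L=(X-[.5462,.205,0])@RC.T; m=(abs(L[:,0])<.07)&(abs(L[:,1])<.12)&(L[:,2]>.12)&(L[:,2]<.17)
    for x0 in (-.06,-.03,0,.03,.06):
        k=m&(abs(L[:,0]-x0)<.01); print(x0,k.sum(),np.median(L[k,2]))
E
```

```text
[0.47   0.2188 0.1434] [-4.9028 -1.7687 10.5149]
[(array([0.435, 0.221, 0.137]), 0.8)]
-0.06 400 0.14398391552357725
-0.03 394 0.1441441768025471
0 423 0.14419581687834326
0.03 423 0.14409947686181312
0.06 463 0.14355565972115958
[(array([0.435, 0.221, 0.138]), 0.95)]
-0.06 338 0.14432478500176626
-0.03 343 0.14476731652174868
0 335 0.14465486779596093
0.03 344 0.14438010086393638
0.06 362 0.1438833228518026
```

The lid is flat at 144 mm, which is shut. I'll retreat upward, check once, and hand in.

step_arm([
  {"jaw": 1, "linear": [0, 0, -0.003], "delta_rot": [0, 0, 0]},
  {"jaw": 1, "linear": [0, 0, -0.01], "delta_rot": [0, 0, 0]},
  {"jaw": 1, "linear": [0, 0, -0.03], "delta_rot": [0, 0, 0]},
  {"jaw": 1, "linear": [0, 0, -0.04], "delta_rot": [0, 0, 0]},
  {"jaw": 1, "linear": [0, 0, -0.03], "delta_rot": [0, 0, 0]},
  {"jaw": 1, "linear": [0, 0, 0], "delta_rot": [0, 0, 0]},
  {"jaw": 1, "linear": [0, 0, 0], "delta_rot": [0, 0, 0]},
])

```text
t: 28.25
ee_pos: [0.4696, 0.2185, 0.2537]
tcp_rot: [[-0.985, 0.173, -0.002], [0.173, 0.985, 0.001], [0.002, 0.0, -1.0]]
ft_force: [0.5, 0.1, -0.3]
grip_width: 0.0003
finger_force: 0.0
```

```bash
python3 - <<'E'
from h import *
p=eyes.camera("side"); d=eyes.pinpoint(p,"lid_tab"); print(d[:1], readout.get_state()['ee_pos'])
if d and d[0]['position'][2]<.145: print(r.hand_in())
E
```

```text
[{'position': [0.4372, 0.2215, 0.1386], 'confidence': 0.75}] [0.4694 0.2185 0.2531]
the job is handed in; nothing more can be done
None
```

I set the red-capped jar upright in the case beside the blue one, shut the lid (measured flat at the closed height) and handed the job in at about 28 s of the 69 s limit; no verdict came back.

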